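Open the shorter safety-capped bottle at the coin desk

ROBOT

A 6-joint arm with a two-finger parallel gripper is mounted at the origin on a cart in front of the work surface, level with it; the furniture and walls round the work are solid. World frame = base frame: x ahead of the robot, y to its left, z up, the work surface at z = 0. Lengths are in m, angles in rad, forces in N, time in s.
With the tool pointing down it reaches from about 0.35 to 0.975 m from the base axis. Payload 7.1 kg.
Tool frame: the origin (TCP) lies midway between the tips of the shut fingers; the grasp point (between the pads) lies 19 mm behind it; z points along the fingers, x is the direction in which the jaws open and shut, and the axes are right-handed (so a half turn about z gives the same grasp; the last joint's range is limited). The gripper opens to 88 mm and grips with 3 to 60 N. Pads are 20 mm wide; open, the fingers measure 115 mm over their backs; the gripper's body (75 mm by 178 mm) begins 61 mm behind the grasp point.
Start: joints at [-1.335, 0.423, 1.63, -0, 1.089, -0.019], TCP at [0.158, -0.605, 0.223] pointing down, gripper open.
Joint ranges: [-3, 3], [-0.9, 2.11], [0.09, 2.58], [-1.31, 4.45], [0.11, 2.69], [-2.54, 2.54]. Speed limits (rad/s): [2.39, 2.39, 3.01, 3.14, 3.14, 3.14].

INTERFACE

Orientations are given as a unit quaternion [w, x, y, z].
In Python, from station import move_pose, movel, movej, command_gripper, wait, inverse_kinematics, read_camera, camera_info, MotionError, job_done, get_time, get_joint_pos, get_qvel, get_effort, get_tcp_pos, get_ee_rot, get_ft_force, get_ft_torque, get_grip_width gives the robot as it stands. Calls block until the motion is done:
- move_pose(position, orientation): joint-space move of the TCP to a pose.
- movel(position, frame=None, v=0.15, until_force=None): straight line of the TCP; frame=None keeps the orientation; v is the mean speed in m/s. With until_force (N) it stops when the force on the tool has changed by that much, and returns True; else False.
- movej(angles): joint-space move.
- command_gripper(opening): opening from 0.0 (shut) to 1.0 (fully open); the grip force is fixed at half the most; returns when the fingers have stopped.
- wait(seconds).
- inverse_kinematics(position, orientation): joint angles nearest the present ones, or None.
- read_camera(name): name is "scene" or "top" or "wrist"; returns the picture (480x640x3 uint8, red, green, blue); there is no depth.
- camera_info(name): a dict with "intrinsics" (3x3 intrinsics, pixels), "T" (4x4, takes a point from camera to world coordinates); the wrist camera has in their place "tool_from_camera" (4x4, takes a point from camera to tool coordinates, whose origin is the TCP and whose axes are the tool frame's). Camera axes: x right, y up, looking along -z (the intrinsics and any distortion apply to the point x, -y, -z); pixel columns grow to the right and rows downward; lengths in m; the calibration is good to about 2 mm. A picture is of the moment at which its call begins: read the wrist's pose just before it. camera_info takes no time and is no camera call.
A pose or a line that the arm cannot do raises MotionError and nothing moves.
- job_done(): hands the job in, once; it reports no verdict.
Readings, each from a call of its own:
- get_time(): time.
- get_joint_pos(): joint angles.
- get_qvel(): joint speeds.
- get_effort(): joint torques, N m.
- get_tcp_pos(): TCP position.
- get_ee_rot(): TCP orientation.
- get_ft_force(): force on the tool from outside, world axes, zero at the start.
- get_ft_torque(): the same for the moment, N m.
- get_grip_width(): opening from 0.0 (shut) to 1.0 (fully open).
Only numpy, scipy, OpenCV 4.12 (cv2) and the standard library are available. Lean on these libraries where they do the work, as an engineer would, in place of code of your own. Each camera call takes 0.05 s, during which the arm holds its last target.

TASK

Two brown cleaner bottles with white push-and-turn safety caps stand on the desk. Open the shorter one: press its cap down against the spring, turn it anticlockwise while it is pressed, lift it off and set it down gently, open side down, in the round metal dish. Leave the cap of the taller bottle alone.

Things in the scene. Friction and masses are not known exactly. Their poses are not given: they have to be found in the camera images.
- cap_short: Loose white cap of the shorter bottle, 47 mm wide, 30 high, 30 g. Origin: centre of its open underside, z up; raised bar on top along x. Shut: underside 66 mm above desk, sprung up under lugs. Pressing takes 3 N, 6 N at 7 mm (bottoms). Pressed 4 to 7 mm it turns anticlockwise (from above); 45 to 130 degrees from shut (75 is good) it lifts straight off. Unpressed, a catch stops it at 4 degrees
- bottle_short: The shorter brown bottle in its dark foot (74 mm wide), fixed to the desk; body 56 mm wide, shoulder slopes from radius 28 mm at 44 mm height to radius 12.5 at 57; neck rim at 85 mm with a grey spring plug. Origin: centre of the foot's underside on the desk, z up. Its x axis is the cap's x axis while the cap is shut
- cap_tall: The same cap on the taller bottle, to be left shut: underside 96 mm above the desk, top 126 mm. Origin: centre of its underside. The taller bottle, with an equal foot, stands fixed below it. Keep the arm off the open laptop left of the bottles: its lid reaches 0.31 m above the desk, its nearest corner is at x 0.44, y 0.09; pass well above it or go round
- dish: Low round metal dish, loose, 100 mm wide at the rim, 88 at the foot, 12 mm high, flat inner floor 82 mm wide, 4 mm above its underside. Origin: centre of its underside on the desk, z up. Keep the arm off the desk lamp: its head hangs at x 0.52 to 0.61, y -0.14 to -0.04, z 0.58 up, its arm slopes from there down to x 0.89, y -0.26, z 0.40; get low before reaching out past x 0.42
Not all that is in view belongs to the job. What is shaped like the cap_short but green is not meant.

How it is judged:
By the outcome, as a careful person would: the job done as asked, in the order asked, and still so for the second after the job is handed in, with the robot touching nothing.
It also fails if it takes over 48 s, if anything falls off the work surface, if the arm or the gripper's body presses on something with over 40 N, if the wrist force passes 120 N, or if a joint passes its speed limit or range.

## Working session

There is one attempt and no reset: what is moved stays moved. The work goes in short steps, each a Python script; the robot and the scene stay as the last script left them, time stands still between calls to the robot, and variables do not carry over. Pictures are saved under pics/ and viewed, and the job is handed in when it is done.

```bash
ls; mkdir -p pics
python3 - <<'E'
from station import *
import cv2
for n in("scene","top","wrist"):
    cv2.imwrite(f"pics/{n}0.png",read_camera(n)[:,:,::-1])
    i=camera_info(n);print(n,{k:(v.round(4).tolist() if hasattr(v,'round') else v) for k,v in i.items()})
print(get_time(),get_ee_rot(),get_tcp_pos())
E
```

```text
pics
scene {'intrinsics': [[505.0093, 0.0, 326.3153], [0.0, 505.0093, 244.4966], [0.0, 0.0, 1.0]], 'T': [[-0.744, -0.4219, 0.5182, 1.0716], [0.6681, -0.4841, 0.565, 0.5292], [0.0125, 0.7666, 0.642, 0.7923], [0.0, 0.0, 0.0, 1.0]]}
top {'intrinsics': [[521.5544, 0.0, 311.6546], [0.0, 521.5544, 229.7549], [0.0, 0.0, 1.0]], 'T': [[-0.0044, 0.9895, -0.1441, 0.3395], [-0.9998, -0.0069, -0.017, -0.0631], [-0.0178, 0.144, 0.9894, 1.1675], [0.0, 0.0, 0.0, 1.0]]}
wrist {'intrinsics': [[391.3142, 0.0, 324.8153], [0.0, 391.3142, 235.3715], [0.0, 0.0, 1.0]], 'tool_from_camera': [[1.0, 0.0003, -0.001, 0.0003], [0.0001, -0.9673, -0.2538, -0.0677], [-0.001, 0.2538, -0.9673, -0.162], [0.0, 0.0, 0.0, 1.0]]}
0.15 [-3.59515193e-04  7.91228932e-01 -6.11519777e-01 -4.58171475e-04] [ 0.15747144 -0.60440272  0.22207156]
```

View pics/scene0.png

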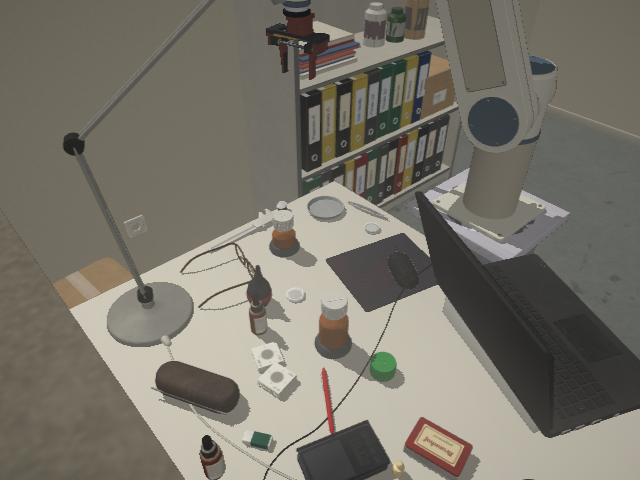

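View pics/top0.png

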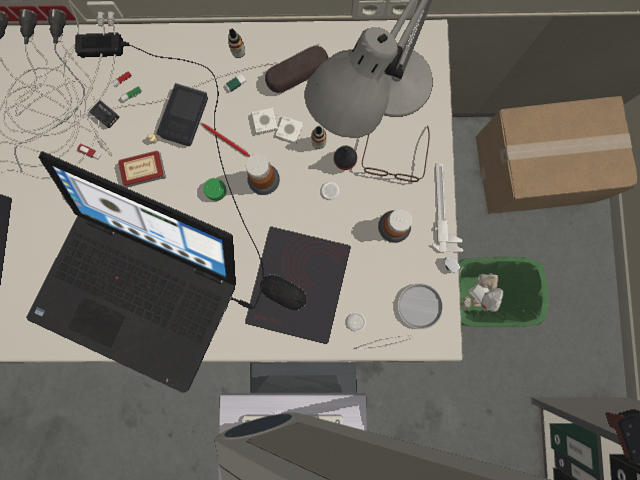

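The two brown bottles appear at top (262,172) and (396,224), which is scene (333,325) and (284,232). Possible confusions are the green cap at top (214,188), loose white discs at top (330,190) and (355,322), the dark dropper bottles, and the dish at top (419,306). I'll zoom in and measure next.

Run:
```python
import cv2,numpy as np
t=cv2.imread('pics/top0.png');s=cv2.imread('pics/scene0.png')
f=lambda im,x,y:cv2.resize(im[y:y+75,x:x+100],None,fx=4,fy=4,interpolation=cv2.INTER_CUBIC)
cv2.imwrite('pics/crop0.png',np.vstack([np.hstack([f(t,210,135),f(t,345,185)]),np.hstack([f(s,285,288),f(s,235,190)])]))
```

```text
(no output)
```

View pics/crop0.png

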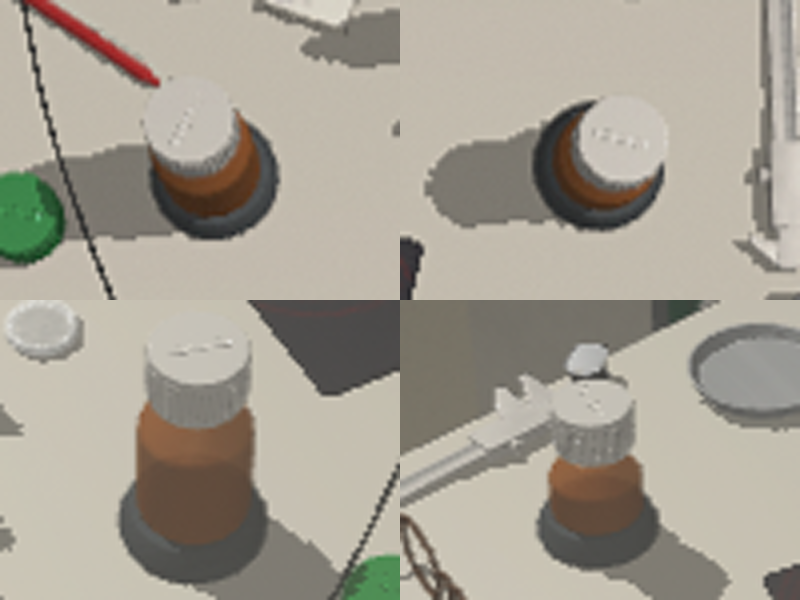

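```bash
cat > h.py <<'E'
from station import *
import cv2,numpy as np
from scipy.spatial.transform import Rotation as R
def ray(n,uv,T=None):
    i=camera_info(n);T=i["T"] if T is None else T;T=np.array(T);K=np.array(i["intrinsics"])
    d=np.linalg.inv(K)@[uv[0],uv[1],1];d=np.array([d[0],-d[1],-d[2]]);return T[:3,3],T[:3,:3]@d
def atz(n,uv,z,T=None):
    o,d=ray(n,uv,T);return o+d*(z-o[2])/d[2]
def wristT():
    p=get_tcp_pos();q=get_ee_rot();T=np.eye(4);T[:3,:3]=R.from_quat(np.r_[q[1:],q[0]]).as_matrix();T[:3,3]=p
    return T@np.array(camera_info("wrist")["tool_from_camera"])
def tri(a,b):
    (o,d),(p,e)=a,b
    s=np.linalg.lstsq(np.c_[d,-e],p-o,rcond=None)[0];A=o+s[0]*d;B=p+s[1]*e;return (A+B)/2,np.linalg.norm(A-B)
def quat(a): # tool down, jaw x axis at world angle a
    m=np.c_[[np.cos(a),np.sin(a),0],[np.sin(a),-np.cos(a),0],[0,0,-1]]
    q=R.from_matrix(m).as_quat();return np.r_[q[3],q[:3]]
E
python3 - <<'E'
from h import *
for a,b in [((400.75,219.5),(283.5,215.3)),((210+192/4,135+118/4),(285+198/4,288+348/4-75))]:
    print(tri(ray("top",a),ray("scene",b)), [atz("top",a,z)[:2].round(4) for z in(.096,.126)])
b=[atz("top",(345+(x-400)/4,185+y/4),.096) for x,y in((592,130),(645,143))]
print(b, np.degrees(np.arctan2(*(b[1]-b[0])[1::-1])))
print("dish",atz("top",(419,306),.012),atz("scene",(326,207),.012))
for n,p in (("foot",(345+199/4,185+165/4)),): print(atz("top",p,0.01))
m=wristT();print(m[:3,3])
for q in((398,306),(440,306),(419,284),(419,328)):print(atz("top",q,.012))
E
```

```text
(array([ 0.51457522, -0.22845454,  0.09566892]), np.float64(0.003710704912175112)) [array([ 0.5158, -0.2298]), array([ 0.5109, -0.2251])]
(array([0.62715845, 0.06637816, 0.12383276]), np.float64(0.003748256219830318)) [array([0.6361, 0.0684]), array([0.6278, 0.0647])]
[array([ 0.52017067, -0.21383761,  0.096     ]), array([ 0.51313217, -0.2410725 ,  0.096     ])] -104.49030304262659
dish [ 0.33790671 -0.27705786  0.012     ] [ 0.33930566 -0.27286904  0.012     ]
[ 0.51478085 -0.22931464  0.01      ]
[ 0.22310065 -0.58776269  0.38406473]
[ 0.33810542 -0.23130837  0.012     ]
[ 0.33770828 -0.3227428   0.012     ]
[ 0.3857418  -0.27867979  0.012     ]
[ 0.29064139 -0.27545525  0.012     ]
```

View pics/wrist0.png

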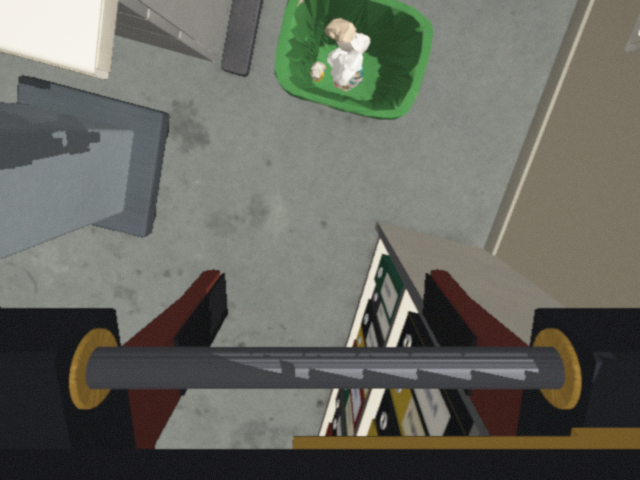

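Triangulation puts the bottle near the dish at 0.0957 m, so it is the short one (96 expected). The other is at 0.124 m, so it is the tall one (126 expected). I'll move over the short bottle for a close look.

Run:
```python
from h import *
a=np.radians(-64)
for p in ((.515,-.229,.19),(.515,-.229,.064),(.338,-.277,.15)):
    print(p,inverse_kinematics(p,quat(a)))
move_pose((.43,-.30,.20),quat(a)); move_pose((.515,-.229,.185),quat(a))
print(get_time(),get_joint_pos().round(3),get_tcp_pos())
np.save('T1',wristT());cv2.imwrite('pics/w1.png',read_camera("wrist")[:,:,::-1])
```

```text
(0.515, -0.229, 0.19) [-4.39519612e-01  3.74753222e-01  1.79328913e+00 -4.44089210e-16
  9.73550304e-01  6.77491109e-01]
(0.515, -0.229, 0.064) [-4.39519612e-01  5.63379486e-01  1.85508057e+00 -4.44089210e-16
  7.23132599e-01  6.77491109e-01]
(0.338, -0.277, 0.15) [-7.13768737e-01  2.64003226e-01  2.08758719e+00 -4.44089210e-16
  7.90002241e-01  4.03241985e-01]
2.1917 [-0.44   0.382  1.797 -0.     0.964  0.677] [ 0.51497844 -0.22919399  0.18463109]
```

View pics/w1.png

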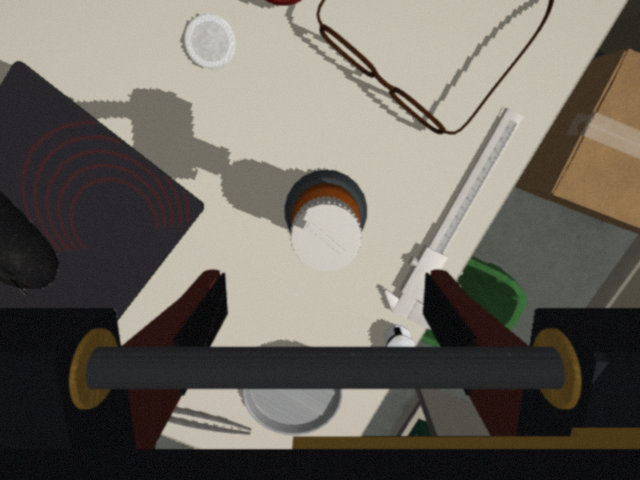

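The wrist view shows the cap top centred at about (326,236), 70 px wide, with its bar running from (305,222) to (350,255). The dish is at about (292,392), partly hidden by the gripper.

Run:
```python
from h import *
T=np.load('T1.npy')
im=cv2.imread('pics/w1.png');g=cv2.cvtColor(im,cv2.COLOR_BGR2GRAY)
cv2.imwrite('pics/w1c.png',cv2.resize(im[160:280,270:390],None,fx=5,fy=5,interpolation=cv2.INTER_CUBIC))
for u in((326,236),(291,236),(361,236),(326,201),(326,271)):print(u,atz("wrist",u,.096,T).round(4))
b=[atz("wrist",u,.096,T) for u in((305,222),(350,255))];d=b[1]-b[0];print(np.degrees(np.arctan2(d[1],d[0])))
```

```text
(326, 236) [ 0.5166 -0.2295  0.096 ]
(291, 236) [ 0.5065 -0.2086  0.096 ]
(361, 236) [ 0.5268 -0.2503  0.096 ]
(326, 201) [ 0.5377 -0.2192  0.096 ]
(326, 271) [ 0.4946 -0.2402  0.096 ]
-101.18007738777771
```

View pics/w1c.png

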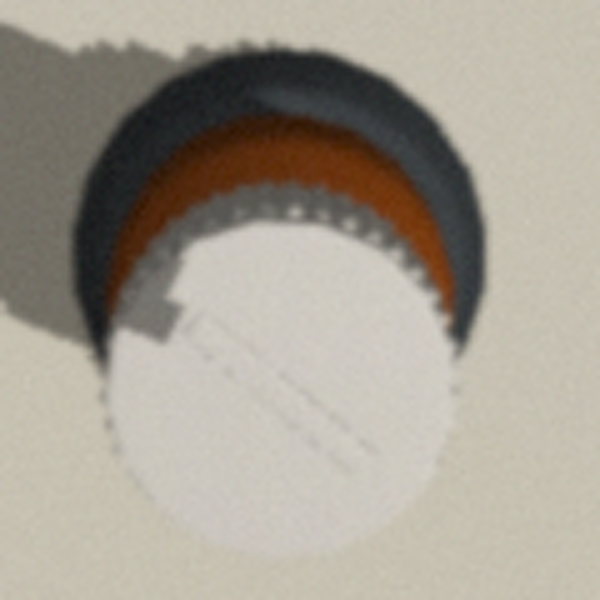

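The centre agrees across views at (0.5155, -0.2293). Next I'll descend, grip and check forces.

Run:
```python
from h import *
f0=get_ft_force()
r=movel((.5155,-.2293,.064),v=.1,until_force=8)
print(r,get_tcp_pos(),(get_ft_force()-f0).round(2))
if not r:
    command_gripper(0.0)
    print(get_grip_width()*88,get_tcp_pos(),get_ft_force().round(2),get_ft_torque().round(2),get_time())
    np.save('T2',wristT());cv2.imwrite('pics/w2.png',read_camera("wrist")[:,:,::-1]);cv2.imwrite('pics/s2.png',cv2.resize(read_camera("scene")[150:300,200:400,::-1],None,fx=4,fy=4))
```

```text
False [ 0.51598416 -0.2295221   0.06462042] [ 0.98 -0.04  0.4 ]
46.69485015907355 [ 0.51553783 -0.22933365  0.06401936] [-0.43  0.1  -0.97] [-0.01  0.   -0.02] 4.325
```

View pics/s2.png

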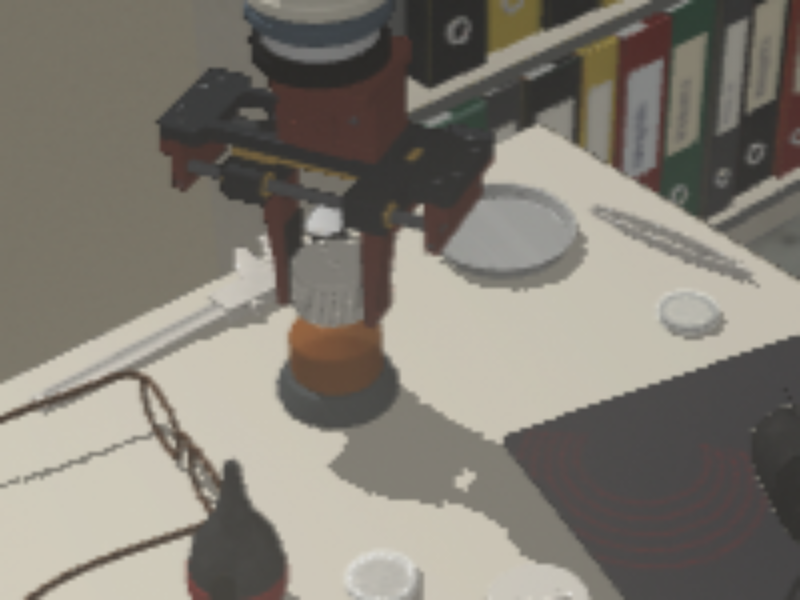

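The scene crop shows the cap gripped between both fingers at about (330,280) in the crop. The width reads 46.7 mm and side forces are small. I'll press it down.

Run:
```python
from h import *
f0=get_ft_force()
for z in(.061,.0585,.0582):
    r=movel((.5155,-.2293,z),v=.02,until_force=14); wait(.2)
    print(r,get_tcp_pos().round(4),(get_ft_force()-f0).round(2),get_grip_width()*88,get_time())
```

```text
False [ 0.5156 -0.2293  0.0611] [-0.53  0.58  2.33] 46.24208430965106 4.925
False [ 0.5156 -0.2294  0.0585] [-0.41 -0.43  3.8 ] 46.57603159454741 5.4
False [ 0.5156 -0.2294  0.0583] [-1.36 -0.34  4.23] 46.3167833087128 5.85
```

Run:
```python
from h import *
def F():
    l=[]
    for _ in range(8): l.append(get_ft_force());wait(.02)
    return np.mean(l,0).round(2)
print(F()); movel((.5155,-.2293,.0576),v=.02); print(F())
q=get_joint_pos();q0=q.copy()
for d in(12,75):
    q=q0.copy();q[5]-=np.radians(d);movej(q)
    print(d,get_tcp_pos().round(4),F(),get_ft_torque().round(2),get_grip_width()*88,get_time())
cv2.imwrite('pics/s3.png',cv2.resize(read_camera("scene")[150:300,200:400,::-1],None,fx=4,fy=4))
cv2.imwrite('pics/w3.png',read_camera("wrist")[:,:,::-1])
```

```text
[-0.98 -0.03  5.58]
[-0.83  0.03  5.14]
12 [ 0.516  -0.2295  0.0579] [ 0.02 -0.07  5.27] [0.02 0.01 0.01] 46.777772818330156 6.8167
75 [ 0.5161 -0.2296  0.0579] [0.01 0.03 5.32] [-0.07 -0.11  0.05] 46.35309797782814 7.975
```

View pics/w3.png

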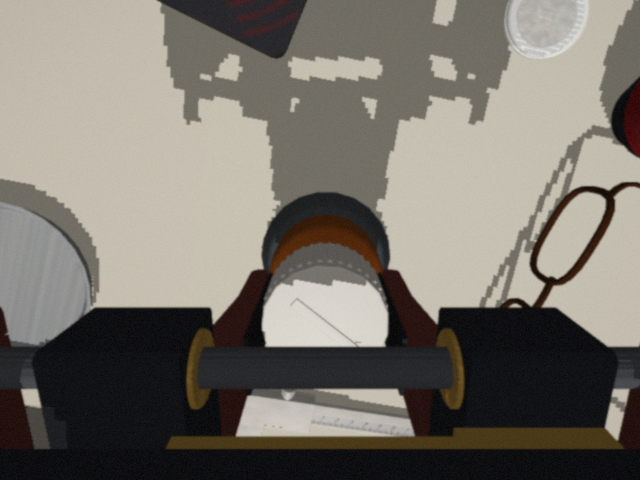

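View pics/s3.png

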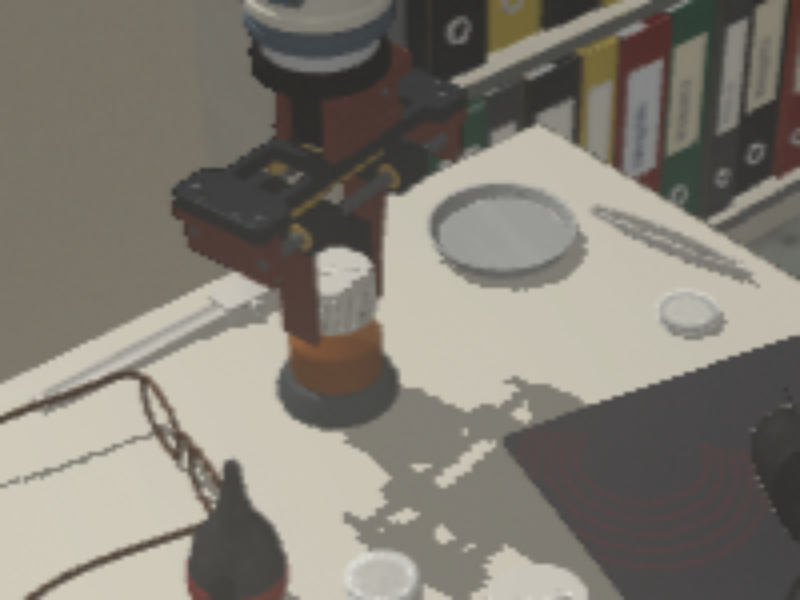

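The bar in the wrist view, from (293,300) to (358,345), keeps the same angle to the jaws as before, so the cap turned with the gripper. Force is steady at 5.3 N. I'll lift.

Run:
```python
from h import *
r=movel((.5155,-.2293,.074),v=.04,until_force=14); print(r,get_tcp_pos().round(4),get_ft_force().round(2),get_grip_width()*88)
if not r:
    r=movel((.5155,-.2293,.15),v=.1,until_force=12);print(r,get_tcp_pos().round(4),get_ft_force().round(2),get_grip_width()*88,get_time())
cv2.imwrite('pics/s4.png',cv2.resize(read_camera("scene")[150:300,200:400,::-1],None,fx=4,fy=4))
t=read_camera("top")[:,:,::-1];cv2.imwrite('pics/t4.png',cv2.resize(t[180:340,320:480],None,fx=3.7,fy=3.7))
```

```text
False [ 0.5157 -0.2294  0.0742] [ 1.67 -0.85  0.74] 46.24657779529113
False [ 0.5149 -0.229   0.1494] [-0.38  0.69 -0.42] 46.34673996956227 9.5417
```

View pics/s4.png

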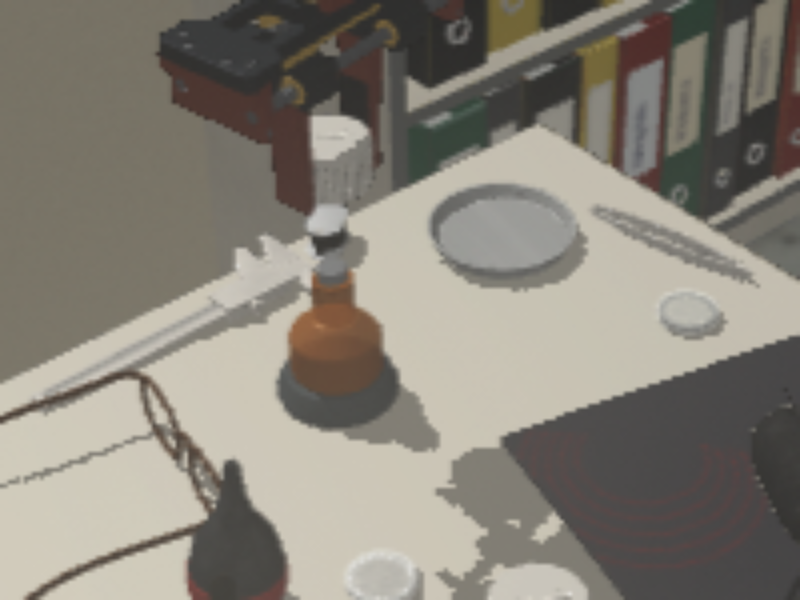

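View pics/t4.png

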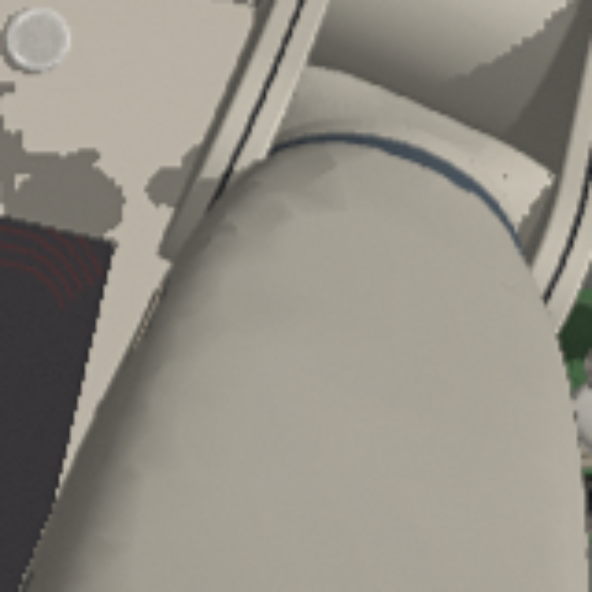

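The cap is off and held at about (338,160), and the bottle neck with its grey plug is bare. The fingertips hang about 2 mm below the cap's underside, so in the dish they would touch first and the cap would drop. I'll rest it back on the spring plug at the same open angle, regrip about 9 mm higher, and lift it again.

```bash
cat >> h.py <<'E'
def F(n=8):
    l=[]
    for _ in range(n): l.append(get_ft_force());wait(.02)
    return np.mean(l,0).round(2)
E
python3 - <<'E'
from h import *
f0=F(16);print(f0)
movel((.5155,-.2293,.082),v=.08)
for z in (.078,.075,.073,.071,.069,.067):
    r=movel((.5155,-.2293,z),v=.03,until_force=8);f=F(12)-f0
    print(z,r,get_tcp_pos().round(4),f.round(2))
    if r or f[2]>0.9: break
print(get_time())
E
```

```text
[-0.13 -0.01 -0.18]
0.078 False [ 0.5157 -0.2294  0.0782] [ 0.83 -0.26 -0.77]
0.075 False [ 0.5157 -0.2294  0.075 ] [ 1.78 -1.02 -1.52]
0.073 False [ 0.5156 -0.2294  0.073 ] [ 2.53 -1.08 -1.49]
0.071 False [ 0.5156 -0.2294  0.071 ] [ 2.75 -1.53 -1.67]
0.069 False [ 0.5156 -0.2293  0.069 ] [ 3.02 -1.66 -1.24]
0.067 False [ 0.5155 -0.2293  0.0669] [ 3.6  -2.02 -1.37]
13.6417
```

Run:
```python
from h import *
print(F(10),get_ft_torque().round(2),get_tcp_pos().round(4))
cv2.imwrite('pics/s5.png',cv2.resize(read_camera("scene")[170:270,240:340,::-1],None,fx=6,fy=6))
cv2.imwrite('pics/w5.png',read_camera("wrist")[:,:,::-1])
```

```text
[ 3.37 -2.23 -1.82] [-0.36 -0.65 -0.03] [ 0.5156 -0.2293  0.067 ]
```

View pics/s5.png

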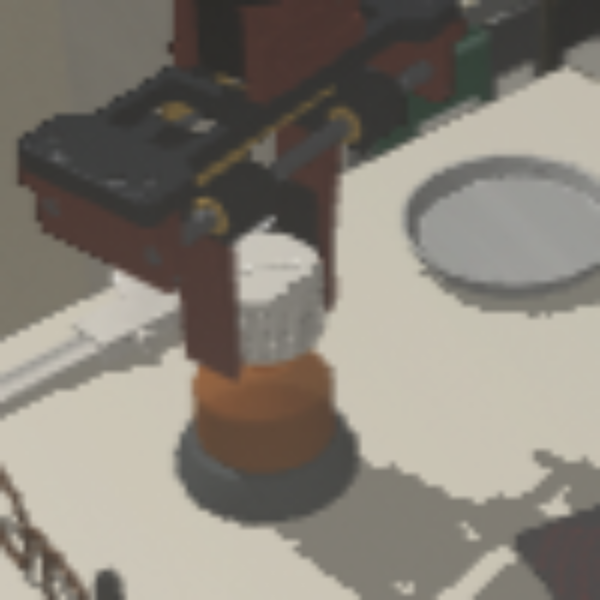

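View pics/w5.png

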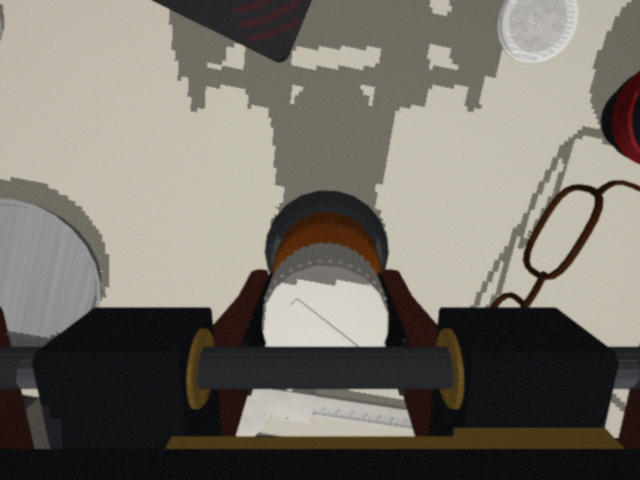

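Run:
```python
from h import *
for p in ((.5161,-.2296,.067),(.5161,-.2296,.065),(.5161,-.2296,.0635)):
    r=movel(p,v=.03,until_force=8);print(p,r,F(10),get_tcp_pos().round(4),get_time())
```

```text
(0.5161, -0.2296, 0.067) False [ 0.92 -0.88 -0.68] [ 0.5157 -0.2294  0.0669] 14.325
(0.5161, -0.2296, 0.065) False [ 0.64 -0.44 -0.35] [ 0.5158 -0.2294  0.0649] 14.7417
(0.5161, -0.2296, 0.0635) False [-1.17  0.66  2.78] [ 0.5159 -0.2295  0.0635] 15.1583
```

The spring plug is met at a TCP height of about 0.0642 and the side force is relieved. I'll back off to just above that, release, and regrip higher.

Run:
```python
from h import *
movel((.5161,-.2296,.0644),v=.02);print(F())
command_gripper(0.66);print(F(),get_grip_width()*88)
r=movel((.5159,-.2295,.0735),v=.06);
cv2.imwrite('pics/s6.png',cv2.resize(read_camera("scene")[170:270,240:340,::-1],None,fx=6,fy=6))
print(get_tcp_pos().round(4),get_time())
```

```text
[-1.37  0.69  2.19]
[-0.13  0.4   0.12] 58.28012235646296
[ 0.5161 -0.2296  0.0739] 16.45
```

View pics/s6.png

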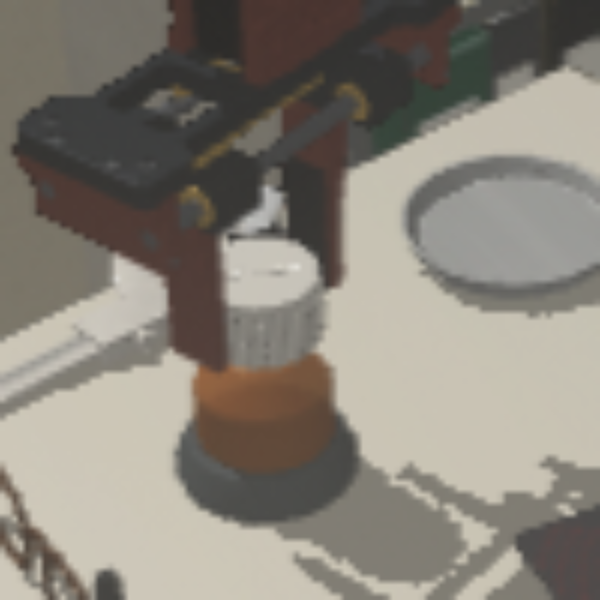

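The cap sits level on the neck and the fingers are now higher. I'll regrip and lift.

Run:
```python
from h import *
movel((.5159,-.2295,.075),v=.05)
command_gripper(0.0);print(get_grip_width()*88,F())
r=movel((.5159,-.2295,.085),v=.05,until_force=12);print(r,F())
if not r:
    r=movel((.5159,-.2295,.16),v=.12,until_force=12);print(r,F(),get_grip_width()*88,get_tcp_pos().round(4),get_time())
cv2.imwrite('pics/s7.png',cv2.resize(read_camera("scene")[150:300,200:400,::-1],None,fx=4,fy=4))
np.save('T7',wristT());cv2.imwrite('pics/w7.png',read_camera("wrist")[:,:,::-1])
```

```text
46.30324574710994 [-0.14  0.18 -0.27]
False [-0.08 -0.21 -0.07]
False [ 0.1  -0.01 -0.51] 46.01279579226382 [ 0.5153 -0.2292  0.159 ] 18.575
```

View pics/s7.png

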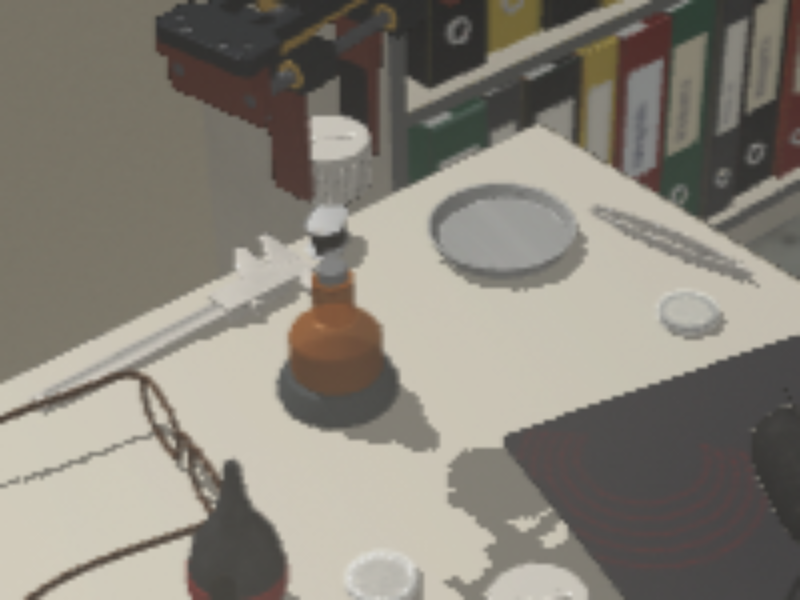

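View pics/w7.png

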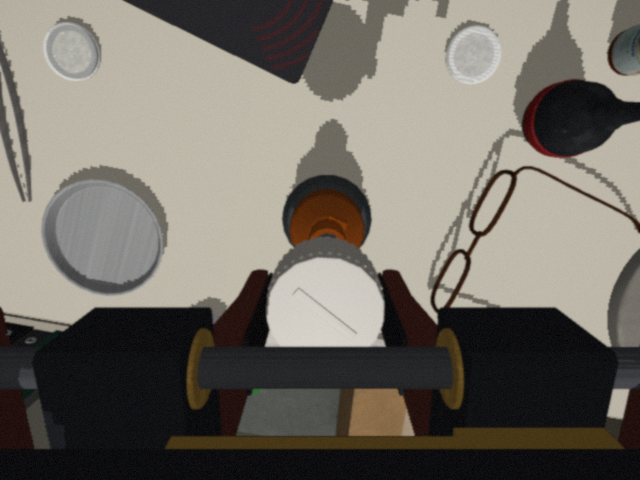

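The wrist view shows the cap held, with the whole dish at centre (102,236). I'll locate the dish from this view too.

Run:
```python
from h import *
T=np.load('T7.npy')
for u in((102,236),(42,236),(162,236),(102,178),(102,295)):print(atz("wrist",u,.012,T).round(4))
```

```text
[ 0.3375 -0.2772  0.012 ]
[ 0.2894 -0.2865  0.012 ]
[ 0.3857 -0.2678  0.012 ]
[ 0.3352 -0.2295  0.012 ]
[ 0.3401 -0.3296  0.012 ]
```

Run:
```python
from h import *
movel((.338,-.2765,.16),v=.15)
movel((.338,-.2765,.05),v=.1)
wait(.2);print(F(),get_tcp_pos().round(4),get_time())
cv2.imwrite('pics/s8.png',cv2.resize(read_camera("scene")[130:260,260:400,::-1],None,fx=5,fy=4.6))
np.save('T8',wristT());cv2.imwrite('pics/w8.png',read_camera("wrist")[:,:,::-1])
```

```text
[ 0.07  0.22 -0.25] [ 0.3381 -0.2766  0.0502] 21.6333
```

View pics/s8.png

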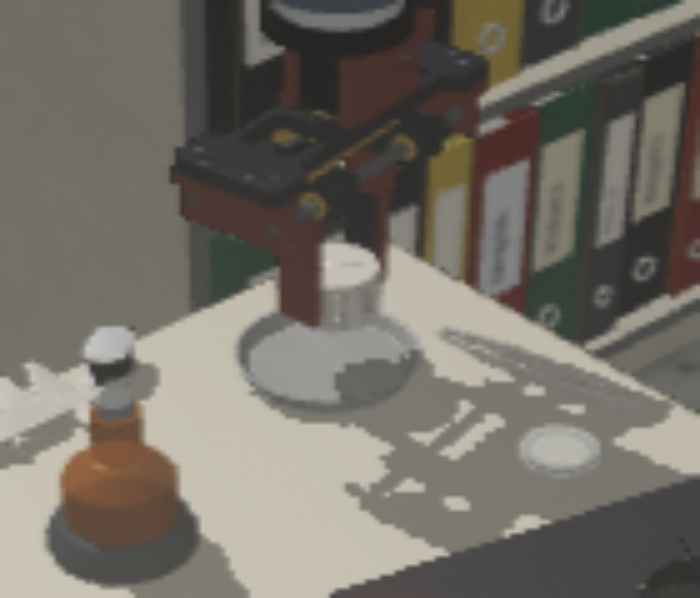

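View pics/w8.png

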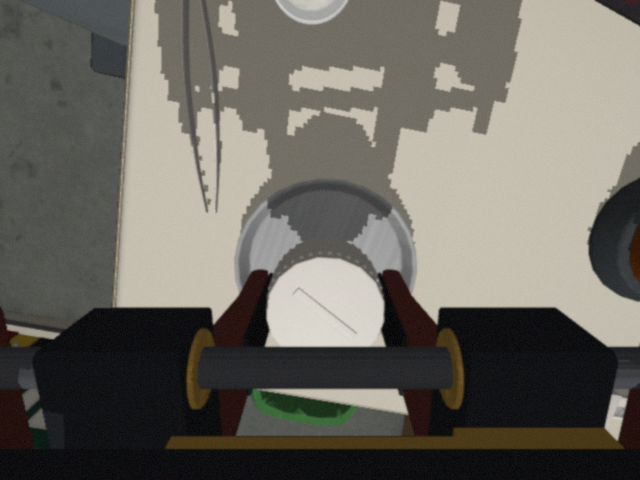

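The dish rim spans columns 236 to 416 (middle 326) and the cap is centred at column 326, so the cap is over the dish. The far-rim geometry fits too. I'll lower it gently.

Run:
```python
from h import *
movel((.338,-.2765,.021),v=.06);wait(.2);f0=F();print(f0)
for z in np.arange(.018,.0095,-.001):
    r=movel((.338,-.2765,z),v=.015,until_force=3);f=F(10)-f0
    print(z.round(4),r,get_tcp_pos().round(4),f.round(2))
    if r or f[2]>1.0: break
print(get_time())
cv2.imwrite('pics/s9.png',cv2.resize(read_camera("scene")[130:260,260:400,::-1],None,fx=5,fy=4.6))
```

```text
[ 0.14  0.08 -0.35]
0.018 False [ 0.338  -0.2765  0.018 ] [-0.26  0.41  0.31]
0.017 False [ 0.338  -0.2765  0.017 ] [-0.2  -0.11 -0.05]
0.016 False [ 0.338  -0.2765  0.016 ] [-0.23 -0.16  0.13]
0.015 False [ 0.338  -0.2765  0.015 ] [-0.29  0.16  0.27]
0.014 False [ 0.338  -0.2765  0.014 ] [-0.2  -0.34  0.17]
0.013 False [ 0.338  -0.2765  0.013 ] [-0.38 -0.44 -0.05]
0.012 False [ 0.338  -0.2765  0.012 ] [-0.12 -0.23  0.14]
0.011 False [ 0.3381 -0.2766  0.0115] [-1.75  0.47  9.05]
26.1333
```

View pics/s9.png

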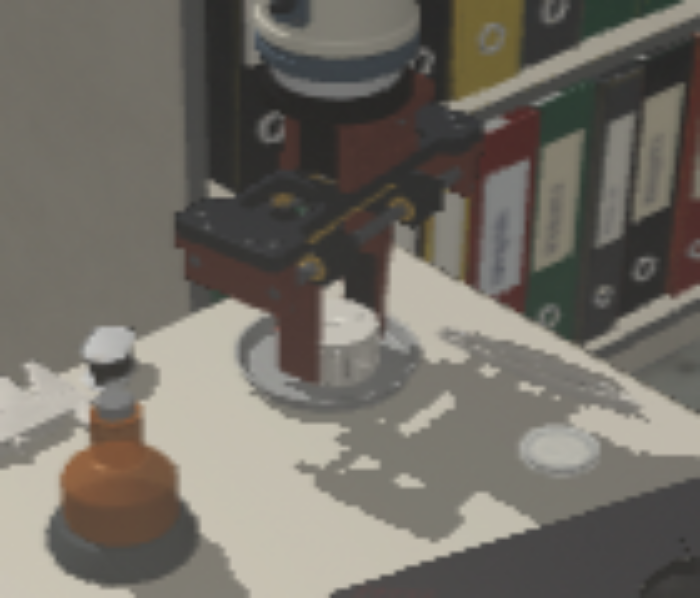

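Contact came at a TCP height of 0.0115, which matches the cap on the 4 mm floor. I'll ease off, release by a small opening, and retreat upwards.

Run:
```python
from h import *
movel((.338,-.2765,.0118),v=.01);print(F())
command_gripper(0.63);print(get_grip_width()*88,F())
movel((.338,-.2765,.05),v=.05);movel((.338,-.2765,.17),v=.15)
wait(.2);print(F(),get_tcp_pos().round(4),get_time())
cv2.imwrite('pics/s10.png',cv2.resize(read_camera("scene")[130:260,260:400,::-1],None,fx=5,fy=4.6))
np.save('T10',wristT());cv2.imwrite('pics/w10.png',read_camera("wrist")[:,:,::-1])
```

```text
[-0.04 -0.31 -0.21]
55.35772260621084 [-0.06 -0.34  0.11]
[0.02 0.26 0.05] [ 0.3378 -0.2764  0.1695] 29.2917
```

View pics/s10.png

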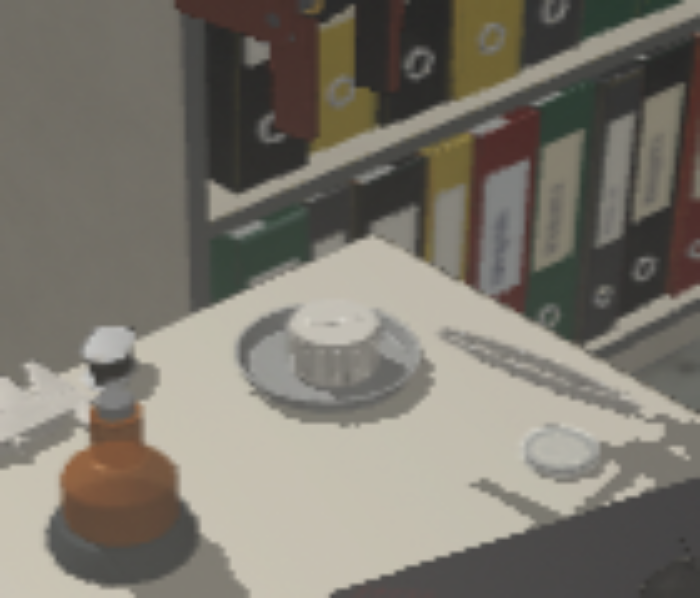

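View pics/w10.png

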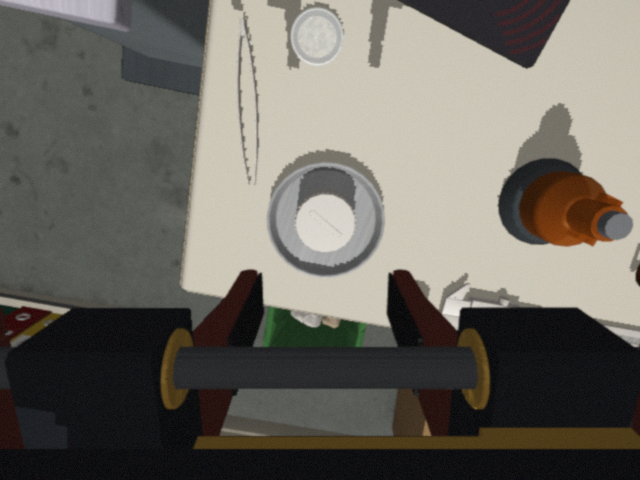

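The wrist view shows the cap upright and flat, open side down, centred in the dish: cap at (326,222), dish at (326,219). The short bottle is open, the tall one untouched, and the gripper is clear. Handing in.

Run:
```python
from h import *
job_done();print(get_time())
```

```text
the job is handed in; nothing more can be done
the job is handed in; nothing more can be done
```

I opened the shorter bottle and set its cap open side down in the middle of the metal dish. The last pictures show it level there, with the gripper clear. I handed in just after 29.3 s of the 48 s allowed.

- **Choosing the bottle:** I measured the cap tops at 95.7 mm and 123.8 mm (96 and 126 expected), so the one nearer the dish was the shorter. I never went near the taller bottle, though my final pictures do not show it.
- **Opening:** I gripped the cap, pressed it about 6 mm at around 5 N, turned it 75° anticlockwise and lifted it straight off.
- **Extra step:** With that grip the fingertips sat about 2 mm below the cap's underside, so the cap would have dropped into the dish. I rested it back on the bottle's spring plug, still turned to the open position, gripped it higher and lifted it off again.
- **Forces that differed:** Side forces reached about 4 N while lowering the cap back onto the neck, and moving the target about 0.7 mm cleared them. Touchdown in the dish read about 9 N before I eased off and let go.

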